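Line up culture dishes under the clamp rail

ROBOT

A 6-joint arm with a two-finger parallel gripper is mounted at the origin on a cart in front of the work surface, level with it; the furniture and walls round the work are solid. World frame = base frame: x ahead of the robot, y to its left, z up, the work surface at z = 0. Lengths are in mm, angles in rad, forces in N, time in s.
With the tool pointing down it reaches from about 375 to 825 mm from the base axis. Payload 5.5 kg.
Tool frame: the origin (TCP) lies where the fingers leave the gripper's body, on its centre line; the fingertips stand 73 mm ahead of it and the grasp point (between the pads) lies 54 mm ahead of it (r.tip_extent is the distance from the TCP to the fingertips, in mm); z points along the fingers, y is the line along which they close (so a half turn about z gives the same grasp; the last joint's range is limited). The gripper opens to 85 mm and grips with 20 to 120 N. Pads are 22 mm wide; open, the fingers measure 114 mm over their backs; the gripper's body (76 mm by 85 mm) begins 54 mm behind the grasp point. The pads swing forward as they close: fully open they stand 13 mm farther back than shut.
Start: joints at [-1.139, 0.314, -0.047, 1.21, 0, 1.571], TCP at [251.1, -544.926, 303.899] pointing down, gripper open.
Joint ranges: [-2.67, 2.67], [-0.69, 1.73], [-1.03, 1.25], [-2.08, 2.16], [-1.42, 1.45], [-3.14, 3.14]. Speed limits (rad/s): [2.39, 2.39, 3.01, 3.14, 3.14, 3.14].

INTERFACE

Orientations are given as a rotation vector (axis times angle).
In Python, from rig import r gives the robot as it stands.
- The arm moves only by the tool drive_tool, never from a script. Its argument "plan" is a list of rows, each a list of 6 numbers: the shift along the tool's x, y, z in cm, then the turn, a rotation vector about the tool's x, y, z in degrees. In form: [[dx, dy, dz, wx, wy, wz], ...]. A call has exactly 5 rows; each row is the pose to reach, as a shift and turn from the pose commanded when the call began, along the tool's axes at that moment; what a row does not reach only later rows make up. A row lasts 1/8 s, in which the tool goes at most 62.5 mm and 10.7 degrees, less where a joint would pass 70% of its speed; a pose out of reach is approached as far as the arm can. A call with a gripper value outside its range is refused whole. "gripper" is the closure in counts, from 0 (fully open) to 255 (shut), set as the call begins (left out, the last holds). The fingers move at their own pace and stop on an object; "squeeze" is the grip in N (left out, the last holds). Time passes only in rows, so rows that repeat a pose let the fingers close, or fill a call up. It gives the time, the measured TCP pose, the force, the opening and the grip force at its end, in the units of the state.
- r.get_obs(): the state, without advancing time (a new reading comes with each control period).
- r.get_image(name): name is "scene" or "side" or "wrist"; returns (picture, depth): 384x512x3 uint8, red, green, blue; 384x512 float32, mm along the optical axis (not along the pixel's ray), 0 where there is no reading.
- r.get_calibration(name): a dict with "vertical_fov" (degrees; the focal length in pixels is half the picture's height over the tangent of half this angle, whatever the lens; pixels are square), "cx", "cy" (the principal point, pixels), "k1" (the pictures are not rectified: a ray, as slopes to the right and down, at radius r is drawn at 1 + k1 r^2 times it, then the intrinsics apply), "rvec" (rotation vector, rad) and "tvec" (3), from world to camera coordinates, as OpenCV has them. Camera axes: x right, y down, z forward; pixel columns grow to the right and rows downward; lengths in mm; the calibration is good to about 2 mm. A picture is of the moment at which its call begins: read the wrist's pose just before it. get_calibration takes no time and is no camera call; for the wrist camera it gives the pose at the moment of the call.
- r.sign_off(): hands the job in; it is judged then, once.
The state is a dict: "time": time; "q": joint angles; "joint_vel": joint speeds; "tau": joint torques, N m; "eef_pos": TCP position; "ee_rot": TCP orientation; "force": force on the tool from outside, world axes, zero at the start; "moment": the same for the moment, N m; "grip_width": finger opening in mm; "gripper_force": force on a finger pad.
Only numpy, scipy, OpenCV 4.12 (cv2) and the standard library are available. Lean on these libraries where they do the work, as an engineer would, in place of code of your own. Each camera call takes 0.05 s, during which the arm holds its last target. There are 200 camera calls.

TASK

Get the glass dishes ready for the imaging run: turn the clamp handle back (anticlockwise) to raise the clamp bar fully, then nudge every dish gently (never more than 15 N on a dish) up against the rail in an evenly spaced row, one on each black mark, starting at the rail's left end (the end with the lug) and leaving no mark empty between dishes. Then turn the handle clockwise until the bar is down on the dishes and the clutch in the handle slips, and stop there, well under an eighth of a turn after it begins to slip. Leave the other things on the bench where they are.

Things in the scene. Friction and masses are not known exactly. Their poses are not given: they have to be found in the camera images.
- dish0: round flat closed petri dish of pale clear glass, 92 mm across, 15 mm high, about 0.1 kg, too wide to grip across; three to five dishes are present, all alike and interchangeable. Origin: centre of its underside on the worktop, z up; its yaw means nothing. Push it at its side, gently: over 15 N from the fingers on it breaks it
- dish1: round flat closed petri dish of pale clear glass, 92 mm across, 15 mm high, about 0.1 kg, too wide to grip across; three to five dishes are present, all alike and interchangeable. Origin: centre of its underside on the worktop, z up; its yaw means nothing. Push it at its side, gently: over 15 N from the fingers on it breaks it
- dish2: round flat closed petri dish of pale clear glass, 92 mm across, 15 mm high, about 0.1 kg, too wide to grip across; three to five dishes are present, all alike and interchangeable. Origin: centre of its underside on the worktop, z up; its yaw means nothing. Push it at its side, gently: over 15 N from the fingers on it breaks it
- dish3: round flat closed petri dish of pale clear glass, 92 mm across, 15 mm high, about 0.1 kg, too wide to grip across; three to five dishes are present, all alike and interchangeable. Origin: centre of its underside on the worktop, z up; its yaw means nothing. Push it at its side, gently: over 15 N from the fingers on it breaks it
- dish4: round flat closed petri dish of pale clear glass, 92 mm across, 15 mm high, about 0.1 kg, too wide to grip across; three to five dishes are present, all alike and interchangeable. Origin: centre of its underside on the worktop, z up; its yaw means nothing. Push it at its side, gently: over 15 N from the fingers on it breaks it
- lining_rail: fixed aluminium rail on the worktop, 530 mm long (its y, to the left), 40 deep, 11 high. Origin: middle of the foot of its front face; x points away from the robot. Its left end has a lug 14 mm out of the face (y 253 to 265). Over it the steel clamp bar, 510 mm long, 8 thick, moves up and down on two pins (y +-235, top z 48) and reaches 14 mm out over the dishes' far rims
- mark0 (a point): the place for a dish's centre at mark 0: worktop level, 46.5 mm in front of the rail's face (dish touching the rail), in line with a black line across the clamp bar's top; mark 0 is at the rail's left end next to the lug, the marks follow each other 100 mm apart to the right. Axes as the rail's
- mark1 (a point): the place for a dish's centre at mark 1: worktop level, 46.5 mm in front of the rail's face (dish touching the rail), in line with a black line across the clamp bar's top; mark 0 is at the rail's left end next to the lug, the marks follow each other 100 mm apart to the right. Axes as the rail's
- mark2 (a point): the place for a dish's centre at mark 2: worktop level, 46.5 mm in front of the rail's face (dish touching the rail), in line with a black line across the clamp bar's top; mark 0 is at the rail's left end next to the lug, the marks follow each other 100 mm apart to the right. Axes as the rail's
- mark3 (a point): the place for a dish's centre at mark 3: worktop level, 46.5 mm in front of the rail's face (dish touching the rail), in line with a black line across the clamp bar's top; mark 0 is at the rail's left end next to the lug, the marks follow each other 100 mm apart to the right. Axes as the rail's
- mark4 (a point): the place for a dish's centre at mark 4: worktop level, 46.5 mm in front of the rail's face (dish touching the rail), in line with a black line across the clamp bar's top; mark 0 is at the rail's left end next to the lug, the marks follow each other 100 mm apart to the right. Axes as the rail's
- handle_grip (a point): grip point on the handle's upright turning axis, 74 mm above the worktop, 18 mm behind the rail's face, at mid rail. The handle is a black bar 74 mm long (this frame's y), 14 wide (its x), 54 to 84 mm above the worktop, on a black hub of 16 mm radius (44 to 54 mm). It lies along the rail when the clamp bar is fully raised and the clutch has not slipped
- bar_edge (a point): middle of the lower front edge of the clamp bar: 21 mm above the worktop when fully raised, 15 mm when on the dishes, 12 mm when fully down
- clamp_spindle (a joint): turn of the clamp spindle, rad, growing clockwise seen from above: 0 = clamp bar fully raised (hard stop, do not force), 1.125 = fully down; the bar sinks 8 mm per rad and meets the dishes' tops at about 0.75. Starts lowered (0.9 to 1.1), too low for dishes to go under. Takes about 0.11 Nm to turn and stays where it is left
- clamp_handle (a joint): how far the handle has slipped clockwise on the spindle, rad, from 0 at the start: the clutch in the hub slips steadily, without a click, at about 0.25 Nm. Turned anticlockwise the handle drives the spindle. Clamping is done when the bar is on the dishes and this shows 0.08 or more; over 0.7 in all is overtightened
- bench_timer: bystander: flat white bench timer, 58x66x14 mm, left of the dishes; leave alone. Origin: centre of underside
- tape_roll: bystander: roll of tape, 96 mm across, 25 mm high, left in front; leave alone. Origin: centre of underside
- marker_pen: bystander: marker pen, 135 mm long, 17 mm thick, lying behind the rail; leave alone. Origin: centre of underside
- small_beaker: bystander: small beaker, 60 mm across, 70 mm high, to the right of the rail; leave alone. Origin: centre of underside
- level: bystander: short aluminium spirit level, 235 mm long, 44 mm high, lying behind the rail; leave alone. Origin: centre of underside
There are look-alikes about, which are no part of the job. Leave any orange or red look-alike of the dish2 alone.

How it is judged (in metres and radians):
On the way, in this order (a step that is already met when the one before it is completed fails the run):
1. the clamp bar is fully raised (spindle under 0.12 rad) (value of joint clamp_spindle below 0.12 rad), for 0.2 s.
2. with the bar up, every dish stands on a mark of its own against the rail, without gaps from the left end, and is let go ((horizontal distance between dish0 and mark0 below 0.007 m or horizontal distance between dish0 and mark1 below 0.007 m or horizontal distance between dish0 and mark2 below 0.007 m or horizontal distance between dish0 and mark3 below 0.007 m or horizontal distance between dish0 and mark4 below 0.007 m) and (horizontal distance between dish1 and mark0 below 0.007 m or horizontal distance between dish1 and mark1 below 0.007 m or horizontal distance between dish1 and mark2 below 0.007 m or horizontal distance between dish1 and mark3 below 0.007 m or horizontal distance between dish1 and mark4 below 0.007 m) and (horizontal distance between dish2 and mark0 below 0.007 m or horizontal distance between dish2 and mark1 below 0.007 m or horizontal distance between dish2 and mark2 below 0.007 m or horizontal distance between dish2 and mark3 below 0.007 m or horizontal distance between dish2 and mark4 below 0.007 m) and (horizontal distance between dish3 and mark0 below 0.007 m or horizontal distance between dish3 and mark1 below 0.007 m or horizontal distance between dish3 and mark2 below 0.007 m or horizontal distance between dish3 and mark3 below 0.007 m or horizontal distance between dish3 and mark4 below 0.007 m) and (horizontal distance between dish4 and mark0 below 0.007 m or horizontal distance between dish4 and mark1 below 0.007 m or horizontal distance between dish4 and mark2 below 0.007 m or horizontal distance between dish4 and mark3 below 0.007 m or horizontal distance between dish4 and mark4 below 0.007 m) and horizontal distance between any of dish0, dish1, dish2, dish3, dish4 and mark0 below 0.007 m and horizontal distance between any of dish0, dish1, dish2, dish3, dish4 and mark1 below 0.007 m and horizontal distance between any of dish0, dish1, dish2, dish3, dish4 and mark2 below 0.007 m and (horizontal distance between any of dish0, dish1, dish2, dish3, dish4 and mark3 below 0.007 m or not (horizontal distance between any of dish0, dish1, dish2, dish3, dish4 and mark4 below 0.007 m)) and angle between each of dish0, dish1, dish2, dish3, dish4's own z axis and vertical below 0.06 rad and value of joint clamp_spindle below 0.25 rad and linear speed of each of dish0, dish1, dish2, dish3, dish4 below 0.02 m/s and contact force between the fingers and dish0 below 0.05 N and contact force between the fingers and dish1 below 0.05 N and contact force between the fingers and dish2 below 0.05 N and contact force between the fingers and dish3 below 0.05 N and contact force between the fingers and dish4 below 0.05 N), for 0.2 s.
3. the bar is down on the dishes and the clutch has slipped (0.08 rad or more) (value of joint clamp_spindle between 0.62 and 0.9 rad and value of joint clamp_handle above 0.08 rad), for 0.1 s.
At the end, for the whole second after the job is handed in: Every dish stands flat within 7 mm of a mark point (against the rail), each on its own mark, the marks filled from the left end without a gap; the clamp bar is down on the dishes (spindle 0.62 to 0.90 rad), and the clutch has slipped 0.08 to 0.7 rad; all is at rest (all of step 3 and (horizontal distance between dish0 and mark0 below 0.007 m or horizontal distance between dish0 and mark1 below 0.007 m or horizontal distance between dish0 and mark2 below 0.007 m or horizontal distance between dish0 and mark3 below 0.007 m or horizontal distance between dish0 and mark4 below 0.007 m) and (horizontal distance between dish1 and mark0 below 0.007 m or horizontal distance between dish1 and mark1 below 0.007 m or horizontal distance between dish1 and mark2 below 0.007 m or horizontal distance between dish1 and mark3 below 0.007 m or horizontal distance between dish1 and mark4 below 0.007 m) and (horizontal distance between dish2 and mark0 below 0.007 m or horizontal distance between dish2 and mark1 below 0.007 m or horizontal distance between dish2 and mark2 below 0.007 m or horizontal distance between dish2 and mark3 below 0.007 m or horizontal distance between dish2 and mark4 below 0.007 m) and (horizontal distance between dish3 and mark0 below 0.007 m or horizontal distance between dish3 and mark1 below 0.007 m or horizontal distance between dish3 and mark2 below 0.007 m or horizontal distance between dish3 and mark3 below 0.007 m or horizontal distance between dish3 and mark4 below 0.007 m) and (horizontal distance between dish4 and mark0 below 0.007 m or horizontal distance between dish4 and mark1 below 0.007 m or horizontal distance between dish4 and mark2 below 0.007 m or horizontal distance between dish4 and mark3 below 0.007 m or horizontal distance between dish4 and mark4 below 0.007 m) and horizontal distance between any of dish0, dish1, dish2, dish3, dish4 and mark0 below 0.007 m and horizontal distance between any of dish0, dish1, dish2, dish3, dish4 and mark1 below 0.007 m and horizontal distance between any of dish0, dish1, dish2, dish3, dish4 and mark2 below 0.007 m and (horizontal distance between any of dish0, dish1, dish2, dish3, dish4 and mark3 below 0.007 m or not (horizontal distance between any of dish0, dish1, dish2, dish3, dish4 and mark4 below 0.007 m)) and angle between each of dish0, dish1, dish2, dish3, dish4's own z axis and vertical below 0.06 rad and linear speed of each of dish0, dish1, dish2, dish3, dish4 below 0.02 m/s); the robot touches nothing.
It fails at once if a dish is pressed by the fingers with more than 15 N (contact force between the fingers and dish0 above 15 N or contact force between the fingers and dish1 above 15 N or contact force between the fingers and dish2 above 15 N or contact force between the fingers and dish3 above 15 N or contact force between the fingers and dish4 above 15 N).
It fails at once if the clutch is slipped more than 0.7 rad (overtightened) (value of joint clamp_handle above 0.7 rad).
It fails at once if a bystander is moved more than 3 cm (distance of any of bench_timer, tape_roll, marker_pen, small_beaker, level from where it was at the start of the episode above 0.03 m).
Of dish0, dish1, dish2, dish3, dish4 only 3 to 5 are there at a start; the rules pass over those that are not, and their reading is None.
At some moment in a run one of dish0, dish1, dish2, dish3, dish4 may be knocked a few centimetres aside while the robot is not near it.
Once in a run the grip may slacken for a moment while it holds something.
It also fails if it takes over 210 s, if anything falls off the work surface, if the arm or the gripper's body presses on something with over 40 N, if the wrist force passes 120 N, or if a joint passes its speed limit or range.

## Working session

There is one attempt and no reset: what is moved stays moved. The work goes in short steps, Python scripts to look and compute and a tool call to move; the robot and the scene stay as the last step left them, time stands still between calls to the robot, and variables do not carry over. Pictures are saved under pics/ and viewed, at most 14 in all, crops included, and the job is handed in when it is done.

Besides the shell and the picture viewer there is one more tool, called after "Call:" by a JSON object that holds its "fn" and its "kwargs". drive_tool: Moves the arm, as the interface text tells. Its arguments: {"type":"object","properties":{"plan":{"type":"array","items":{"type":"array","items":{"type":"number"}}},"gripper":{"type":"number"},"squeeze":{"type":"number"}},"required":["plan"]}

```bash
mkdir -p pics; ls
cat > h.py <<'E'
import numpy as np, cv2
from rig import r
from scipy.spatial.transform import Rotation as R
def cam(n):
    c=r.get_calibration(n); f=192/np.tan(np.radians(c["vertical_fov"])/2)
    return c,f,R.from_rotvec(np.array(c["rvec"]).ravel()).as_matrix(),np.array(c["tvec"]).ravel()
def shot(n,name=None):
    c=cam(n); im,d=r.get_image(n)
    if name: cv2.imwrite(f"pics/{name}.png",im[:,:,::-1])
    return im,d,c
def ray(C,u,v):
    c,f,M,t=C; xd=np.array([(u-c["cx"])/f,(v-c["cy"])/f]); x=xd.copy()
    for _ in range(10): x=xd/(1+c["k1"]*(x@x))
    return -M.T@t, M.T@np.array([x[0],x[1],1])
def onz(C,u,v,z):
    o,d=ray(C,u,v); return o+d*(z-o[2])/d[2]
def ondepth(C,D,u,v):
    o,d=ray(C,u,v); return o+d*D[int(round(v)),int(round(u))]
def proj(C,p):
    c,f,M,t=C; x=M@np.array(p,float)+t; s=x[:2]/x[2]; s=s*(1+c["k1"]*(s@s)); return s*f+[c["cx"],c["cy"]]
E
python3 - <<'E'
from h import *
o=r.get_obs()
for k in o: print(k,np.round(o[k],3))
for n in("scene","side"):
    im,d,c=shot(n,n+"0"); print(n,c[0],c[1])
E
```

```text
pics
time 0.0
q [-1.139  0.314 -0.048  1.21   0.     1.571]
joint_vel [-0.002 -0.001  0.001  0.001  0.001 -0.001]
tau [ 0.0000e+00 -5.3959e+01  3.3975e+01  1.9000e-02  0.0000e+00 -0.0000e+00]
eef_pos [ 250.914 -544.519  303.038]
ee_rot [-3.067e+00 -6.730e-01  1.000e-03]
force [ 0.539 -0.362  0.54 ]
moment [-0.05   0.021  0.004]
gripper_force 0.0
grip_width 85.518
scene {'vertical_fov': 50.96840557443084, 'cx': 251.35597751953802, 'cy': 198.924522200557, 'k1': 0.04101981407400291, 'rvec': array([ 2.56850603,  0.61470968, -0.15103358]), 'tvec': array([-518.49342194, -195.69737011, 1476.62275583])} 402.82215737981994
side {'vertical_fov': 50.78926435899909, 'cx': 254.24612683706917, 'cy': 195.46165216157158, 'k1': -0.1370960368259535, 'rvec': array([ 2.03622348, -0.42630845,  0.27647108]), 'tvec': array([-537.26419416,  165.83063767, 1395.06763739])} 404.44884738608687
```

View pics/scene0.png

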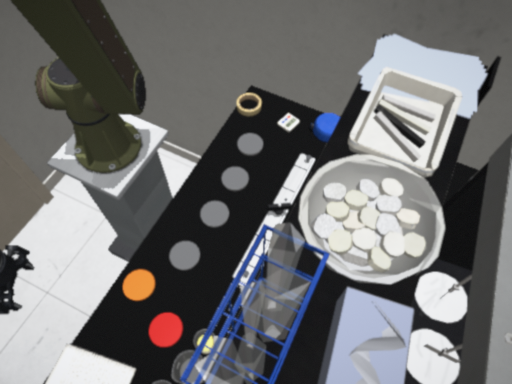

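View pics/side0.png

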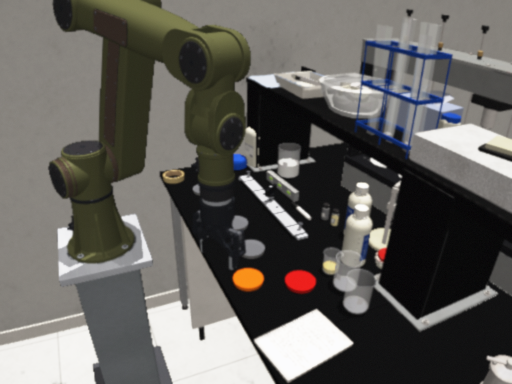

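The scene view shows four grey dishes at about (250,144), (235,178), (214,213) and (184,255). The rail runs from (310,155) to about (240,280), with orange and red look-alikes at (139,285) and (166,330). The side view confirms this, with the rail from (245,178) to (305,235).

Run:
```python
from h import *
im,d,c=shot("scene")
for p in [(250,144),(235,178),(214,213),(184,255),(139,285),(166,330),(249,104),(289,122),(272,210),(308,158),(240,275)]:
    print(p,np.round(ondepth(c,d,*p)), np.round(onz(c,*p,15)), im[p[1],p[0]])
x=im[120:300,180:330][:,:,::-1]; cv2.imwrite("pics/rs.png",cv2.resize(x,None,fx=4,fy=3.3,interpolation=2)[:600,:])
im,d,c=shot("side")
x=im[150:310,170:330][:,:,::-1]; cv2.imwrite("pics/ss.png",cv2.resize(x,None,fx=3.75,fy=3.75,interpolation=2))
```

```text
(250, 144) [460. 228.  18.] [459. 230.  15.] [130 131 135]
(235, 178) [479.  76.  16.] [479.  76.  15.] [131 133 135]
(214, 213) [482. -76.  17.] [481. -75.  15.] [132 133 136]
(184, 255) [ 471. -246.   18.] [ 470. -245.   15.] [130 132 135]
(139, 285) [ 400. -387.   13.] [ 401. -387.   15.] [238 151  64]
(166, 330) [ 543. -460.   15.] [ 543. -460.   15.] [232  60  57]
(249, 104) [364. 410.   1.] [369. 398.  15.] [22 23 24]
(289, 122) [544. 385.  18.] [543. 388.  15.] [171 179 161]
(272, 210) [654.   1.  56.] [647.  22.  15.] [49 50 51]
(308, 158) [676. 246.  48.] [671. 269.  15.] [106 107 111]
(240, 275) [ 771. -418.  689.] [ 655. -224.   15.] [ 46  73 144]
```

View pics/rs.png

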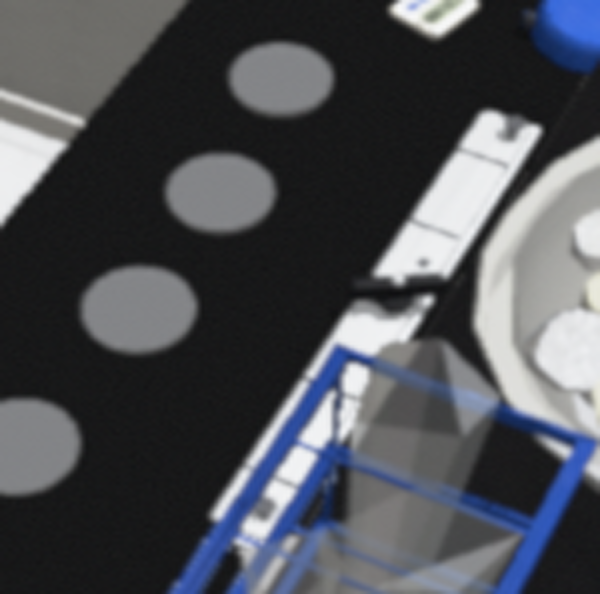

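View pics/ss.png

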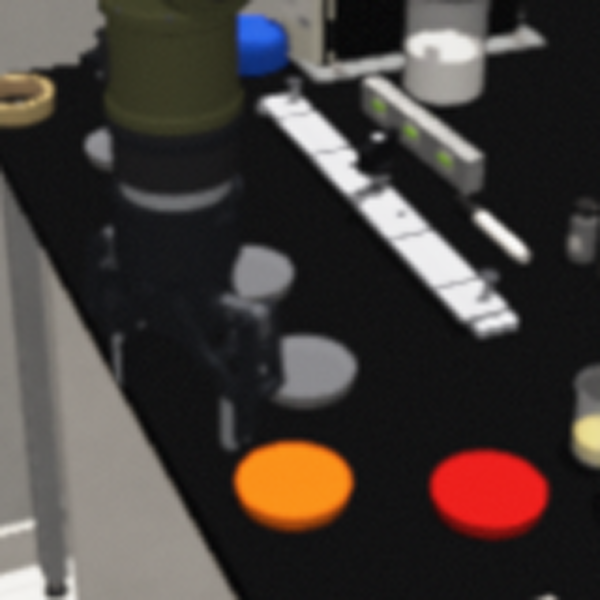

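Run:
```python
from h import *
im,d,c=shot("scene")
P=lambda a,b,z:onz(c,180+a/4,120+b/3.333,z)
# 600 rows displayed of resized 594 (fy=3.3)
P=lambda a,b,z:onz(c,180+a/4-.4,120+b/3.3-.35,z)
for n,a,b in [("FL",485,110),("FR",212,517),("m0f",462,150),("m0b",505,163),("m1f",415,222),("m1b",458,238),("m3f",305,378),("m4f",245,470)]:
    print(n,np.round(P(a,b,21),1))
im,d,c=shot("side")
Q=lambda a,b,z:onz(c,170+a/3.75-.4,150+b/3.75-.4,z)
for n,a,b in [("FL",258,107),("FR",474,328),("m4f",455,315),("m4b",500,290),("m3f",395,240),("m1f",312,160),("BR",515,315)]:
    print(n,np.round(Q(a,b,21),1))
# obstacles: heights in column in front view
im,d,c=shot("scene")
o,_=ray(c,0,0); print(o)
for p in [(300,215),(325,255),(270,235),(362,75),(430,150),(300,300),(345,110)]: print(p,np.round(ondepth(c,d,*p)))
```

```text
FL [640.8 273.1  21. ]
FR [ 638.4 -239.1   21. ]
m0f [643.6 216.2  21. ]
m0b [683.7 218.1  21. ]
m1f [644.  116.3  21. ]
m1b [684.3 115.5  21. ]
m3f [639.  -83.3  21. ]
m4f [ 639.6 -187.8   21. ]
FL [624.1 251.9  21. ]
FR [ 633.2 -257.9   21. ]
m4f [ 627.2 -231.8   21. ]
m4b [ 688.7 -210.7   21. ]
m3f [636.7 -86.9  21. ]
m1f [629.  104.1  21. ]
BR [ 679.8 -254.2   21. ]
[ 857.57197066 -564.08947278 1197.46441873]
(300, 215) [ 788. -214.  520.]
(325, 255) [ 859. -340.  687.]
(270, 235) [682. -69.  29.]
(362, 75) [759. 288. 426.]
(430, 150) [980. 127. 429.]
(300, 300) [ 854. -416.  703.]
(345, 110) [760. 161. 419.]
```

```bash
cat >> h.py <<'E'
def tgt(p,a,tilt=0):
    """shift cm / turn deg in the tool axes to reach TCP p with clockwise angle a (rad); a=0: tool y=+x world, tool x=+y"""
    o=r.get_obs(); T=R.from_rotvec(o["ee_rot"]).as_matrix(); s,k=np.sin(a),np.cos(a)
    G=np.array([[s,k,0],[k,-s,0],[0,0,-1]]).T
    print("shift cm",np.round(T.T@(np.array(p)-o["eef_pos"])/10,2),"turn deg",np.round(np.degrees(R.from_matrix(T.T@G).as_rotvec()),1),"steps",round(np.linalg.norm(np.array(p)-o["eef_pos"])/62.5,1))
def st():
    o=r.get_obs(); T=R.from_rotvec(o["ee_rot"]).as_matrix()
    print("t",round(o["time"],2),"p",np.round(o["eef_pos"],1),"a",round(float(np.arctan2(T[0,0],T[1,0])),3),"z",np.round(T[:,2],3),"F",np.round(o["force"],1),"M",np.round(o["moment"],2),"w",round(o["grip_width"],1),"q",np.round(o["q"],2)); return o
E
python3 - <<'E'
from h import *
st(); tgt([560,10,380],0)
c,f,M,t=cam("wrist"); T=R.from_rotvec(r.get_obs()["ee_rot"]).as_matrix()
print("cam in tool",T.T@(-M.T@t-r.get_obs()["eef_pos"]),"view dir",T.T@M.T@[0,0,1],f)
E
```

```text
t 0.35 p [ 251.1 -544.8  303.7] a 1.139 z [-0.  0. -1.] F [ 1.  -0.5 -0.3] M [-0.01  0.03  0.01] w 85.4 q [-1.14  0.31 -0.05  1.21 -0.    1.57]
shift cm [ 51.28 -37.46  -7.62] turn deg [ -0.   -0.  -65.3] steps 10.2
cam in tool [ 8.17393020e+01 -2.85493898e-02 -7.02833984e+01] view dir [-3.17073912e-01  2.38449266e-04  9.48400800e-01] 289.60414090535164
```

Call:
{"fn": "drive_tool", "kwargs": {"plan": [[5.1, -3.7, -0.8, 0, 0, -6.5], [10.2, -7.4, -1.6, 0, 0, -13], [15.3, -11.2, -2.4, 0, 0, -19.6], [20.5, -15, -3.1, 0, 0, -26], [25.6, -18.7, -3.8, 0, 0, -32.6]]}}

```text
time: 0.98
eef_pos: [402.7, -272.1, 341.6]
ee_rot: [2.753, 1.512, 0.001]
force: [1.4, -0.6, 1.2]
grip_width: 85.5
gripper_force: 0.0
```

Run:
```python
from h import *
st(); tgt([560,10,380],0)
```

```text
t 0.97 p [ 402.7 -272.1  341.6] a 0.567 z [ 0.001 -0.    -1.   ] F [ 1.4 -0.6  1.2] M [-0.02 -0.08  0.01] w 85.5 q [-0.59  0.08 -0.24  1.24  0.    1.54]
shift cm [32.25 -1.87 -3.84] turn deg [  0.    0.  -32.5] steps 5.2
```

Call:
{"fn": "drive_tool", "kwargs": {"plan": [[6, -0.4, -0.8, 0, 0, -6.5], [12, -0.8, -1.6, 0, 0, -13], [18, -1.1, -2.4, 0, 0, -19.6], [24, -1.5, -3.1, 0, 0, -26], [30, -1.9, -3.8, 0, 0, -32.5]]}}

```text
time: 1.6
eef_pos: [548.6, -9.1, 379.6]
ee_rot: [2.22, 2.222, 0.001]
force: [0.1, -0.5, 0.3]
grip_width: 85.4
gripper_force: 0.0
```

Run:
```python
from h import *
st(); im,d,c=shot("wrist","w0")
```

```text
t 1.6 p [548.6  -9.1 379.6] a -0.001 z [ 0.001 -0.    -1.   ] F [ 0.1 -0.5  0.3] M [-0.09 -0.08 -0.02] w 85.4 q [-0.02  0.2  -0.03  1.35 -0.    1.55]
```

View pics/w0.png

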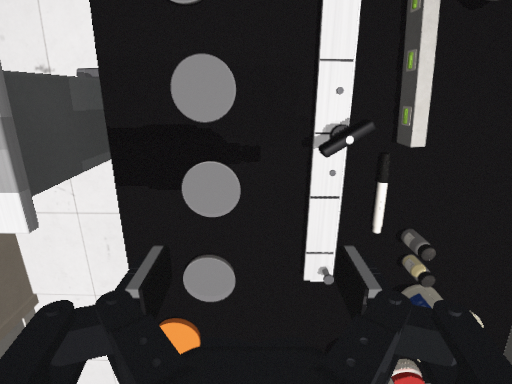

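The wrist view looks straight down, with +x to the right and +y up. The handle runs from about (322,152) to (373,125), centre about (347,139). Mark lines cross the bar at rows 60, 133, 197 and 252.

Run:
```python
from h import *
st(); im,d,c=shot("wrist")
g=im.astype(int).sum(2)/3
# handle by depth: points with z 75..95 near
ys,xs=np.mgrid[100:180,300:390]; pts=[]
for v,u in zip(ys.ravel(),xs.ravel()):
    if d[v,u]>0:
        p=ondepth(c,d,u,v)
        if 70<p[2]<100: pts.append(p)
pts=np.array(pts); print(len(pts),"median z",np.median(pts[:,2]))
(cx,cy),(w,h),an=cv2.minAreaRect(pts[:,:2].astype(np.float32)); print("handle",cx,cy,w,h,an, cv2.boxPoints(((cx,cy),(w,h),an)))
# bar front edge & marks on plane z=21
E=[]
for v in range(15,275,4):
    if 110<v<165: continue
    row=g[v,270:360]; k=np.where(row>130)[0]
    if len(k)>20: E.append(onz(c,270+k[0]-.5,v,21))
E=np.array(E); A=np.polyfit(E[:,1],E[:,0],1); print("front edge x=%.4f y + %.1f"%tuple(A),"resid",np.std(E[:,0]-np.polyval(A,E[:,1])))
for off in (10,22):
  L=[]
  for v in range(10,285):
    # pixel column at front edge+off mm
    y=onz(c,330,v,21)[1]; u,_=proj(c,[np.polyval(A,y)+off,y,21]); L.append((v,g[v,int(round(u))]))
  L=np.array(L); b=[(int(v),round(float(onz(c,330,v,21)[1]),1),int(x)) for v,x in L if x<110]; print(off,b)
```

```text
t 1.65 p [551.7  -3.3 379.9] a -0.01 z [ 0.003  0.005 -1.   ] F [1.9 4.2 1.1] M [ 0.28 -0.19  0.03] w 85.1 q [-0.01  0.2  -0.02  1.34  0.01  1.55]
735 median z 83.5016446918633
handle 669.9672241210938 18.742103576660156 74.64375305175781 14.839649200439453 31.891233444213867 [[634.359      5.324461]
 [642.199     -7.27518 ]
 [705.57544   32.159744]
 [697.7355    44.759388]]
front edge x=0.0063 y + 638.0 resid 0.4577222365802129
10 [(66, 118.9, 82), (138, 19.5, 103), (139, 18.0, 84), (150, 1.6, 82), (151, 0.1, 68), (152, -1.4, 22), (153, -2.9, 18), (154, -4.5, 10), (155, -6.0, 15), (156, -7.5, 94), (202, -81.5, 58), (257, -181.3, 50)]
22 [(66, 118.9, 84), (138, 19.5, 78), (139, 18.0, 27), (146, 7.6, 49), (147, 6.1, 14), (148, 4.6, 19), (149, 3.1, 17), (150, 1.6, 13), (151, 0.1, 20), (152, -1.4, 27), (153, -2.9, 33), (154, -4.5, 55), (155, -6.0, 77), (156, -7.5, 83), (157, -9.1, 74), (158, -10.6, 67), (159, -12.1, 59), (160, -13.7, 49), (161, -15.2, 40), (162, -16.8, 32), (202, -81.5, 61), (257, -181.3, 62)]
```

Run:
```python
from h import *
st(); tgt([670,18.7,210],1.014)
```

```text
t 1.7 p [550.2  -6.4 379.4] a -0.005 z [ 0.002  0.002 -1.   ] F [ 0.4 -0.6 -1.6] M [-0.01 -0.02  0.  ] w 85.7 q [-0.01  0.2  -0.03  1.34  0.    1.55]
shift cm [ 2.42 11.96 16.97] turn deg [ 0.  -0.1 58.4] steps 3.3
```

Call:
{"fn": "drive_tool", "kwargs": {"plan": [[0.4, 2.2, 3, 0, 0, 10], [0.9, 4.4, 6, 0, 0, 20], [1.4, 6.8, 9, 0, 0, 30], [1.9, 9.2, 13, 0, 0, 40], [2.4, 12, 17, 0, 0, 50]]}}

```text
time: 2.33
eef_pos: [668.5, 12.1, 208.1]
ee_rot: [2.957, 1.06, 0.0]
force: [0.2, 0.4, -1.0]
grip_width: 85.5
gripper_force: 0.0
```

Run:
```python
from h import *
shot("wrist");shot("wrist");shot("wrist"); st(); im,d,c=shot("wrist","w1"); tgt([670,18.7,150],1.014)
m=(d>0); v,u=np.nonzero(m[::2,::2]); v*=2;u*=2
P=np.array([ondepth(c,d,a,b) for a,b in zip(u,v)]); k=(P[:,2]>76)&(P[:,2]<92)&(np.hypot(P[:,0]-670,P[:,1]-19)<60)
print(cv2.minAreaRect(P[k][:,:2].astype(np.float32)),k.sum(),np.median(P[k][:,2]))
```

```text
t 2.48 p [666.8  12.2 205.9] a 0.875 z [-0.006 -0.    -1.   ] F [-0.7  0.1 -0.2] M [-0.04  0.01 -0.01] w 85.3 q [ 0.02  0.49 -0.01  1.07 -0.    2.46]
shift cm [ 0.65 -0.31  5.81] turn deg [-0.1  0.1  8. ] steps 0.9
((671.3897705078125, 18.748815536499023), (72.41883850097656, 14.003996849060059), 31.914833068847656) 463 83.80008241701262
```

View pics/w1.png

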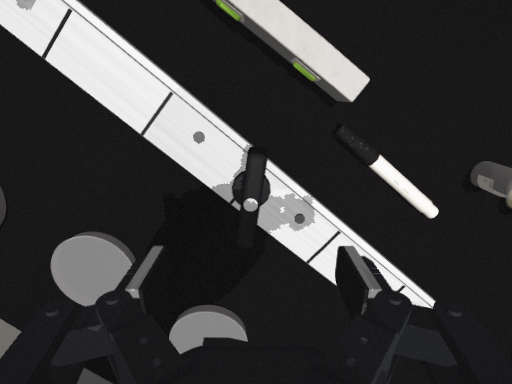

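Call:
{"fn": "drive_tool", "kwargs": {"plan": [[0.6, -0.3, 2, 0, 0, 8], [0.6, -0.3, 4, 0, 0, 8], [0.6, -0.3, 6, 0, 0, 8], [0.6, -0.3, 7.4, 0, 0, 8], [0.6, -0.3, 7.4, 0, 0, 8]]}}

```text
time: 3.15
eef_pos: [670.1, 18.5, 135.4]
ee_rot: [-3.021, -0.862, 0.001]
force: [0.1, 0.2, -0.6]
grip_width: 85.5
gripper_force: 0.0
```

Run:
```python
from h import *
st(); tgt([671,18.7,132],1.014)
```

```text
t 3.15 p [670.1  18.5 135.4] a 1.015 z [-0. -0. -1.] F [ 0.1  0.2 -0.6] M [0.01 0.   0.02] w 85.5 q [ 0.03  0.55 -0.09  0.93 -0.    2.61]
shift cm [0.08 0.03 0.34] turn deg [-0.  0. -0.] steps 0.1
```

Call:
{"fn": "drive_tool", "kwargs": {"plan": [[0.1, 0, 0.3, 0, 0, 0], [0.1, 0, 0.3, 0, 0, 0], [0.1, 0, 0.3, 0, 0, 0], [0.1, 0, 0.3, 0, 0, 0], [0.1, 0, 0.3, 0, 0, 0]], "gripper": 255, "squeeze": 30}}

```text
time: 3.78
eef_pos: [671.7, 19.3, 132.5]
ee_rot: [3.021, 0.862, 0.001]
force: [-0.9, 0.0, 2.0]
grip_width: 13.2
gripper_force: 33.6
```

Call:
{"fn": "drive_tool", "kwargs": {"plan": [[0, 0, 0, 0, 0, 0], [0, 0, 0, 0, 0, 0], [0, 0, 0, 0, 0, 0], [0, 0, 0, 0, 0, 0], [0, 0, 0, 0, 0, 0]]}}

```text
time: 4.4
eef_pos: [671.7, 19.3, 132.5]
ee_rot: [3.021, 0.862, 0.001]
force: [-0.9, -0.4, 4.4]
grip_width: 13.3
gripper_force: 34.0
```

Run:
```python
from h import *
st()
```

```text
t 4.4 p [671.7  19.3 132.5] a 1.015 z [ 0. -0. -1.] F [-0.9 -0.4  4.4] M [-0.04  0.21 -0.03] w 13.3 q [ 0.03  0.55 -0.09  0.93 -0.    2.61]
```

Call:
{"fn": "drive_tool", "kwargs": {"plan": [[0, 0, 0, 0, 0, -6], [0, 0, 0, 0, 0, -12], [0, 0, 0, 0, 0, -18], [0, 0, 0, 0, 0, -24], [0, 0, 0, 0, 0, -30]]}}

```text
time: 5.03
eef_pos: [671.2, 19.8, 132.5]
ee_rot: [-2.691, -1.618, -0.0]
force: [-2.7, 1.6, 7.0]
grip_width: 13.5
gripper_force: 34.4
```

Call:
{"fn": "drive_tool", "kwargs": {"plan": [[0, 0, 0, 0, 0, -6], [0, 0, 0, 0, 0, -12], [0, 0, 0, 0, 0, -18], [0, 0, 0, 0, 0, -22], [0, 0, 0, 0, 0, -22]]}}

```text
time: 5.65
eef_pos: [670.7, 19.9, 132.4]
ee_rot: [-2.335, -2.099, 0.0]
force: [-4.7, 1.6, 8.2]
grip_width: 13.6
gripper_force: 34.5
```

Run:
```python
from h import *
st()
```

```text
t 5.65 p [670.7  19.9 132.4] a 0.106 z [-0.001  0.001 -1.   ] F [-4.7  1.6  8.2] M [0.36 0.84 0.04] w 13.6 q [ 0.03  0.55 -0.09  0.93  0.    1.71]
```

Call:
{"fn": "drive_tool", "kwargs": {"plan": [[0, 0, 0, 0, 0, -1], [0, 0, 0, 0, 0, -2], [0, 0, 0, 0, 0, -3], [0, 0, 0, 0, 0, -3.5], [0, 0, 0, 0, 0, -3.5]]}}

```text
time: 6.28
eef_pos: [670.6, 19.9, 132.4]
ee_rot: [-2.271, -2.168, 0.0]
force: [-5.5, 2.0, 8.9]
grip_width: 13.2
gripper_force: 34.6
```

Run:
```python
from h import *
st(); im,d,c=shot("wrist","w2")
```

```text
t 6.28 p [670.6  19.9 132.4] a 0.046 z [-0.002  0.001 -1.   ] F [-5.5  2.   8.9] M [ 0.36  0.94 -0.08] w 13.2 q [ 0.03  0.55 -0.09  0.93  0.    1.65]
```

View pics/w2.png

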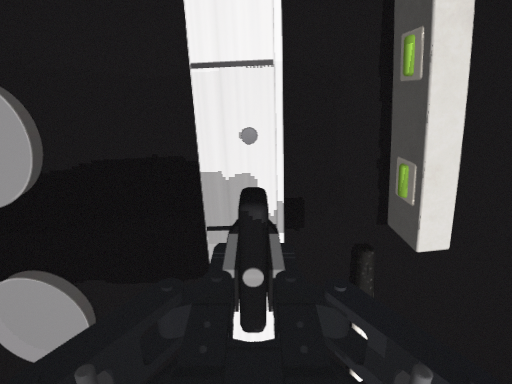

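Handle is now aligned with the tool, at about 0.04 rad. Releasing and rising.

Call:
{"fn": "drive_tool", "kwargs": {"plan": [[0, 0, 0, 0, 0, 0], [0, 0, 0, 0, 0, 0], [0, 0, 0, 0, 0, 0], [0, 0, -4, 0, 0, 0], [0, 0, -8, 0, 0, 0]], "gripper": 105}}

```text
time: 6.95
eef_pos: [671.1, 19.2, 212.2]
ee_rot: [-2.272, -2.168, 0.002]
force: [0.6, 0.2, 0.2]
grip_width: 50.3
gripper_force: 0.0
```

```bash
cat >> h.py <<'E'
def dishes(n="scene",show=True):
    im,d,c=shot(n); hsv=cv2.cvtColor(im,cv2.COLOR_RGB2HSV); g=((hsv[:,:,1]<30)&(hsv[:,:,2]>85)&(hsv[:,:,2]<175)).astype(np.uint8)
    g=cv2.morphologyEx(g,cv2.MORPH_OPEN,np.ones((3,3),np.uint8)); out=[]
    for k in cv2.findContours(g,0,2)[0]:
        if len(k)<12: continue
        P=np.array([onz(c,u,v,15)[:2] for u,v in k[:,0]]).astype(np.float32)
        if not(-420<P[:,1].mean()<350 and 380<P[:,0].mean()<680): continue
        (x,y),rr=cv2.minEnclosingCircle(cv2.convexHull(P)); m=P.max(0)-P.min(0)
        if 35<rr<60: out.append((round(x,1),round(y,1),round(rr,1),np.round(m,0)))
    if show: print(n,*out,sep="\n ")
    return out
E
python3 - <<'E'
from h import *
st(); print("tip",r.tip_extent); dishes(); dishes("wrist")
E
```

```text
t 6.95 p [671.1  19.2 212.2] a 0.046 z [-0.002 -0.    -1.   ] F [0.6 0.2 0.2] M [-0.01 -0.04 -0.02] w 50.3 q [ 0.03  0.49  0.01  1.09 -0.    1.65]
tip 72.6
scene
 (470.1, -244.5, 48.0, array([94., 93.], dtype=float32))
 (482.3, -75.2, 47.8, array([94., 94.], dtype=float32))
 (477.8, 77.0, 47.9, array([94., 95.], dtype=float32))
 (456.3, 232.0, 48.8, array([94., 96.], dtype=float32))
wrist
 (482.1, -71.8, 47.1, array([94., 92.], dtype=float32))
 (477.5, 80.4, 47.0, array([93., 92.], dtype=float32))
```

```bash
cat >> h.py <<'E'
def push(d,t,off=49.6,back=80,z=170):
    d,t=np.array(d,float),np.array(t,float); u=(t-d)/np.linalg.norm(t-d); a=-np.pi/2-np.arctan2(u[1],u[0])
    s=d-back*u; e=t-off*u; print("a",round(a,3),"start",np.round(s,1),"end",np.round(e,1),"travel",round(float(np.linalg.norm(e-s)),1),"contact after",round(back-off,1)); tgt([*s,z],a); return s,e,a
E
python3 - <<'E'
from h import *
push((457,234.5),(604.5,219))
E
```

```text
a -1.466 start [377.4 242.9] end [555.2 224.2] travel 178.7 contact after 30.4
shift cm [ 20.95 -30.72   4.5 ] turn deg [  0.4   0.3 -86.7] steps 6.0
```

Call:
{"fn": "drive_tool", "kwargs": {"plan": [[2.3, -3.4, 0, 0, 0, -9.6], [4.6, -6.8, 0, 0, 0, -19.2], [7, -10.2, 0, 0, 0, -28.8], [9.3, -13.6, 0, 0, 0, -38.4], [11.6, -17, 0, 0, 0, -48]]}}

```text
time: 7.68
eef_pos: [505.7, 143.6, 211.5]
ee_rot: [-1.186, -2.909, 0.0]
force: [0.4, 0.9, 0.1]
grip_width: 50.3
gripper_force: 0.0
```

Run:
```python
from h import *
st(); tgt([377.4,242.9,130],-1.466)
```

```text
t 7.67 p [505.7 143.6 211.5] a -0.797 z [-0.001 -0.    -1.   ] F [0.4 0.9 0.1] M [0.08 0.04 0.02] w 50.3 q [ 0.28  0.23 -0.37  0.97  0.    1.05]
shift cm [16.11 -1.87  8.16] turn deg [ -0.   -0.  -38.4] steps 2.9
```

Call:
{"fn": "drive_tool", "kwargs": {"plan": [[4, -0.5, 1, 0, 0, -9.6], [8, -1, 2, 0, 0, -19.2], [12, -1.4, 4, 0, 0, -28.8], [16.1, -1.9, 6, 0, 0, -38.4], [16.1, -1.9, 8.1, 0, 0, -38.4]]}}

```text
time: 8.3
eef_pos: [376.9, 243.6, 130.1]
ee_rot: [-0.164, -3.136, 0.0]
force: [0.7, -0.3, 0.7]
grip_width: 49.8
gripper_force: 0.0
```

Run:
```python
from h import *
shot("wrist"); st(); tgt([377.4,242.9,76],-1.466)
```

```text
t 8.35 p [376.6 242.4 127.9] a -1.464 z [-0.003 -0.002 -1.   ] F [-0.9 -1.3 -1.2] M [-0.02  0.03  0.01] w 50.3 q [ 0.57  0.19 -0.65  0.74  0.    0.68]
shift cm [-0.09  0.07  5.19] turn deg [-0.1 -0.2 -0.1] steps 0.8
```

Down, then approach and push slowly along −tool x.

Call:
{"fn": "drive_tool", "kwargs": {"plan": [[0, 0, 2, 0, 0, 0], [0, 0, 4, 0, 0, 0], [0, 0, 5.2, 0, 0, 0], [0, 0, 5.2, 0, 0, 0], [-1.5, 0, 5.2, 0, 0, 0]]}}

```text
time: 8.98
eef_pos: [394.2, 241.0, 79.5]
ee_rot: [-0.17, -3.137, 0.0]
force: [0.8, -0.1, 0.4]
grip_width: 50.5
gripper_force: 0.0
```

Call:
{"fn": "drive_tool", "kwargs": {"plan": [[-0.5, 0, 0, 0, 0, 0], [-1, 0, 0, 0, 0, 0], [-1.5, 0, 0, 0, 0, 0], [-2, 0, 0, 0, 0, 0], [-2.5, 0, 0, 0, 0, 0]]}}

```text
time: 9.6
eef_pos: [419.1, 238.3, 79.1]
ee_rot: [-0.171, -3.137, 0.0]
force: [-1.7, 0.5, 0.9]
grip_width: 50.8
gripper_force: 0.6
```

Run:
```python
from h import *
st(); dishes(); tgt([555.2,224.2,76],-1.466)
```

```text
t 9.6 p [419.1 238.3  79.1] a -1.462 z [-0. -0. -1.] F [-1.7  0.5  0.9] M [ 0.02  0.27 -0.02] w 50.8 q [ 0.52  0.31 -0.62  0.64  0.    0.63]
scene
 (470.1, -244.5, 48.0, array([94., 93.], dtype=float32))
 (482.6, -74.1, 48.0, array([94., 95.], dtype=float32))
 (477.8, 77.0, 47.9, array([94., 95.], dtype=float32))
 (467.3, 228.3, 48.8, array([95., 95.], dtype=float32))
shift cm [-13.61   0.08   0.32] turn deg [-0.   0.  -0.3] steps 2.2
```

Call:
{"fn": "drive_tool", "kwargs": {"plan": [[-0.8, 0, 0.1, 0, 0, 0], [-1.6, 0, 0.2, 0, 0, 0], [-2.4, 0, 0.3, 0, 0, 0], [-3.2, 0, 0.3, 0, 0, 0], [-4, 0, 0.3, 0, 0, 0]]}}

```text
time: 10.28
eef_pos: [459.4, 233.9, 76.1]
ee_rot: [0.172, 3.137, -0.0]
force: [-0.9, 0.4, -0.4]
grip_width: 50.3
gripper_force: 0.5
```

Call:
{"fn": "drive_tool", "kwargs": {"plan": [[-0.8, 0, 0, 0, 0, 0], [-1.6, 0, 0, 0, 0, 0], [-2.4, 0, 0, 0, 0, 0], [-3.2, 0, 0, 0, 0, 0], [-4, 0, 0, 0, 0, 0]]}}

```text
time: 10.9
eef_pos: [499.1, 229.6, 76.2]
ee_rot: [0.172, 3.137, 0.0]
force: [-1.1, -0.5, -0.6]
grip_width: 50.4
gripper_force: 0.5
```

Call:
{"fn": "drive_tool", "kwargs": {"plan": [[-0.8, 0, 0, 0, 0, 0], [-1.6, 0, 0, 0, 0, 0], [-2.4, 0, 0, 0, 0, 0], [-3.2, 0, 0, 0, 0, 0], [-4, 0, 0, 0, 0, 0]]}}

```text
time: 11.52
eef_pos: [538.8, 225.2, 76.1]
ee_rot: [-0.171, -3.137, -0.0]
force: [-1.4, -0.0, -0.1]
grip_width: 50.2
gripper_force: 0.5
```

Run:
```python
from h import *
st(); dishes(); tgt([555.2,224.2,76],-1.466)
```

```text
t 11.53 p [538.8 225.2  76.1] a -1.462 z [-0.  0. -1.] F [-1.4 -0.  -0.1] M [0.02 0.15 0.02] w 50.2 q [ 0.4   0.47 -0.38  0.72  0.    0.51]
scene
 (470.2, -243.6, 47.7, array([94., 93.], dtype=float32))
 (482.1, -74.6, 48.1, array([94., 95.], dtype=float32))
 (477.8, 77.0, 47.9, array([94., 95.], dtype=float32))
 (590.4, 214.4, 50.8, array([100.,  96.], dtype=float32))
shift cm [-1.52  0.07  0.03] turn deg [ 0.   0.1 -0.3] steps 0.2
```

Call:
{"fn": "drive_tool", "kwargs": {"plan": [[-0.5, 0, 0, 0, 0, 0], [-0.9, 0, 0, 0, 0, 0], [-1.2, 0, 0, 0, 0, 0], [-1.4, 0, 0, 0, 0, 0], [-1.5, 0, 0, 0, 0, 0]]}}

```text
time: 12.2
eef_pos: [553.3, 223.7, 76.2]
ee_rot: [-0.172, -3.137, -0.0]
force: [-0.5, 0.4, -0.2]
grip_width: 49.9
gripper_force: 0.5
```

Call:
{"fn": "drive_tool", "kwargs": {"plan": [[2, 0, 0, 0, 0, 0], [6, 0, 0, 0, 0, 0], [6, 0, -4, 0, 0, 0], [6, 0, -8, 0, 0, 0], [6, 0, -12, 0, 0, 0]]}}

```text
time: 12.82
eef_pos: [493.5, 230.2, 197.5]
ee_rot: [0.171, 3.136, 0.0]
force: [0.4, 0.1, 0.6]
grip_width: 50.2
gripper_force: 0.0
```

Run:
```python
from h import *
st(); dishes(); dishes("wrist"); push((478,79.5),(604.5,119))
```

```text
t 12.82 p [493.5 230.2 197.5] a -1.462 z [ 0.001  0.    -1.   ] F [0.4 0.1 0.6] M [ 0.01 -0.05 -0.01] w 50.2 q [ 0.44  0.28 -0.35  0.95 -0.    0.55]
scene
 (469.9, -244.2, 47.7, array([94., 93.], dtype=float32))
 (482.1, -74.6, 48.1, array([94., 95.], dtype=float32))
 (477.8, 77.0, 47.9, array([94., 95.], dtype=float32))
 (601.8, 214.4, 48.0, array([81., 95.], dtype=float32))
wrist
 (644.9, -48.8, 41.3, array([10., 82.], dtype=float32))
 (477.6, 80.3, 47.0, array([93., 94.], dtype=float32))
a -1.873 start [401.6  55.7] end [557.2 104.2] travel 162.9 contact after 30.4
shift cm [  7.51 -18.52   2.97] turn deg [  0.2   0.5 -23.6] steps 3.2
```

Call:
{"fn": "drive_tool", "kwargs": {"plan": [[0, 0, 6, 0, 0, 0], [0, 0, 12.1, 0, 0, 0], [-2.5, 0, 12.1, 0, 0, 0], [-5, 0, 12.1, 0, 0, 0], [-5.6, 0, 12.1, 0, 0, 0]]}}

```text
time: 13.55
eef_pos: [550.4, 223.9, 74.7]
ee_rot: [0.173, 3.136, 0.0]
force: [0.1, 0.4, 0.3]
grip_width: 49.8
gripper_force: 0.0
```

Call:
{"fn": "drive_tool", "kwargs": {"plan": [[-0.3, 0, 0, 0, 0, 0], [-0.5, 0, 0, 0, 0, 0], [-0.6, 0, 0, 0, 0, 0], [-0.7, 0, 0, 0, 0, 0], [-0.7, 0, 0, 0, 0, 0]]}}

```text
time: 14.18
eef_pos: [556.0, 223.4, 75.2]
ee_rot: [-0.171, -3.137, 0.0]
force: [-0.5, 0.3, 0.1]
grip_width: 50.1
gripper_force: 0.2
```

Run:
```python
from h import *
st()
```

```text
t 14.18 p [556.  223.4  75.2] a -1.462 z [-0. -0. -1.] F [-0.5  0.3  0.1] M [0.05 0.09 0.03] w 50.1 q [ 0.38  0.49 -0.34  0.73  0.    0.49]
```

Call:
{"fn": "drive_tool", "kwargs": {"plan": [[-0.05, 0, 0, 0, 0, 0], [-0.1, 0, 0, 0, 0, 0], [-0.12, 0, 0, 0, 0, 0], [-0.15, 0, 0, 0, 0, 0], [-0.15, 0, 0, 0, 0, 0]]}}

```text
time: 14.8
eef_pos: [557.7, 223.1, 75.1]
ee_rot: [-0.172, -3.137, 0.0]
force: [-1.0, -0.0, 0.2]
grip_width: 50.2
gripper_force: 0.2
```

Run:
```python
from h import *
st()
```

```text
t 14.8 p [557.7 223.1  75.1] a -1.462 z [-0. -0. -1.] F [-1.  -0.   0.2] M [ 0.08  0.07 -0.  ] w 50.2 q [ 0.38  0.5  -0.34  0.74  0.    0.49]
```

Call:
{"fn": "drive_tool", "kwargs": {"plan": [[2, 0, 0, 0, 0, 0], [6, 0, 0, 0, 0, 0], [8, 0, -4, 0, 0, 0], [8, 0, -8, 0, 0, 0], [8, 0, -8, 0, 0, 0]]}}

```text
time: 15.42
eef_pos: [480.3, 233.1, 158.7]
ee_rot: [0.171, 3.131, 0.005]
force: [0.9, 0.3, 0.2]
grip_width: 50.4
gripper_force: 0.0
```

Run:
```python
from h import *
st(); dishes(); dishes("wrist"); push((477.7,80),(607,119),z=140)
```

```text
t 15.43 p [480.3 233.1 158.7] a -1.462 z [ 0.006  0.003 -1.   ] F [0.9 0.3 0.2] M [ 0.02  0.05 -0.01] w 50.4 q [ 0.45  0.29 -0.43  0.84 -0.    0.56]
scene
 (470.1, -244.5, 48.0, array([94., 93.], dtype=float32))
 (482.1, -74.6, 48.1, array([94., 95.], dtype=float32))
 (477.8, 77.0, 47.9, array([94., 95.], dtype=float32))
 (606.7, 213.4, 48.1, array([76., 95.], dtype=float32))
wrist
a -1.864 start [401.1  56.9] end [559.5 104.7] travel 165.5 contact after 30.4
shift cm [  5.79 -18.26   1.53] turn deg [  0.    0.1 -23. ] steps 3.1
```

Call:
{"fn": "drive_tool", "kwargs": {"plan": [[1.4, -4.5, 0, 0, 0, -7], [2.8, -9, 0, 0, 0, -15], [4.3, -13.6, 1, 0, 0, -23], [5.8, -18.2, 1.5, 0, 0, -23], [5.8, -18.2, 1.5, 0, 0, -23]]}}

```text
time: 16.15
eef_pos: [397.4, 54.8, 138.3]
ee_rot: [0.45, -3.104, 0.001]
force: [0.2, 0.2, -0.4]
grip_width: 50.1
gripper_force: 0.0
```

Run:
```python
from h import *
st();  tgt([401.1,56.9,75],-1.864)
```

```text
t 16.15 p [397.4  54.8 138.3] a -1.859 z [-0.005 -0.001 -1.   ] F [ 0.2  0.2 -0.4] M [ 0.03 -0.04 -0.05] w 50.1 q [ 0.14  0.09 -0.73  0.75 -0.   -0.15]
shift cm [-0.44  0.09  6.33] turn deg [ 0.  -0.3 -0.3] steps 1.0
```

Call:
{"fn": "drive_tool", "kwargs": {"plan": [[-0.4, 0.1, 2, 0, 0, -0.3], [-0.4, 0.1, 4, 0, 0, -0.3], [-0.4, 0.1, 6.3, 0, 0, -0.3], [-0.4, 0.1, 6.3, 0, 0, -0.3], [-1.9, 0.1, 6.3, 0, 0, -0.3]]}}

```text
time: 16.77
eef_pos: [418.2, 63.9, 77.1]
ee_rot: [0.465, -3.105, -0.0]
force: [0.3, -0.8, 0.1]
grip_width: 50.4
gripper_force: 0.0
```

Call:
{"fn": "drive_tool", "kwargs": {"plan": [[-0.5, 0, 0, 0, 0, 0], [-1, 0, 0, 0, 0, 0], [-1.5, 0, 0, 0, 0, 0], [-2, 0, 0, 0, 0, 0], [-2.5, 0, 0, 0, 0, 0]]}}

```text
time: 17.4
eef_pos: [442.4, 71.1, 77.1]
ee_rot: [0.465, -3.106, -0.0]
force: [-1.8, -0.3, 1.4]
grip_width: 50.1
gripper_force: 1.0
```

Call:
{"fn": "drive_tool", "kwargs": {"plan": [[-0.8, 0, 0, 0, 0, 0], [-1.6, 0, 0, 0, 0, 0], [-2.4, 0, 0, 0, 0, 0], [-3.2, 0, 0, 0, 0, 0], [-4, 0, 0, 0, 0, 0]]}}

```text
time: 18.02
eef_pos: [481.2, 82.9, 77.1]
ee_rot: [0.465, -3.107, -0.0]
force: [-1.3, -0.2, 0.6]
grip_width: 50.2
gripper_force: 0.9
```

Call:
{"fn": "drive_tool", "kwargs": {"plan": [[-0.8, 0, 0, 0, 0, 0], [-1.6, 0, 0, 0, 0, 0], [-2.4, 0, 0, 0, 0, 0], [-3.2, 0, 0, 0, 0, 0], [-4, 0, 0, 0, 0, 0]]}}

```text
time: 18.65
eef_pos: [519.4, 94.6, 77.1]
ee_rot: [0.465, -3.107, 0.0]
force: [-1.6, -0.0, 1.2]
grip_width: 50.3
gripper_force: 0.8
```

Run:
```python
from h import *
st(); dishes(); tgt([560,105,75],-1.864)
```

```text
t 18.65 p [519.4  94.6  77.1] a -1.868 z [-0. -0. -1.] F [-1.6 -0.   1.2] M [-0.11  0.26  0.03] w 50.3 q [ 0.18  0.38 -0.52  0.67 -0.   -0.12]
scene
 (470.1, -244.5, 48.0, array([94., 93.], dtype=float32))
 (482.1, -74.6, 48.1, array([94., 95.], dtype=float32))
 (566.5, 105.3, 48.2, array([89., 95.], dtype=float32))
 (606.7, 213.4, 48.1, array([76., 95.], dtype=float32))
shift cm [-4.05 -0.19  0.24] turn deg [-0.   0.1  0.2] steps 0.7
```

Call:
{"fn": "drive_tool", "kwargs": {"plan": [[-0.8, 0, 0, 0, 0, 0], [-1.6, 0, 0, 0, 0, 0], [-2.4, 0, 0, 0, 0, 0], [-3.0, -0.1, 0.1, 0, 0, 0], [-3.5, -0.1, 0.1, 0, 0, 0]]}}

```text
time: 19.32
eef_pos: [552.9, 103.7, 76.0]
ee_rot: [0.465, -3.106, 0.0]
force: [-2.4, -0.7, 1.1]
grip_width: 50.5
gripper_force: 1.1
```

Call:
{"fn": "drive_tool", "kwargs": {"plan": [[-0.2, 0, 0, 0, 0, 0], [-0.4, 0, 0, 0, 0, 0], [-0.5, 0, 0, 0, 0, 0], [-0.6, 0, 0, 0, 0, 0], [-0.6, 0, 0, 0, 0, 0]]}}

```text
time: 19.95
eef_pos: [558.5, 105.6, 76.2]
ee_rot: [-0.465, 3.107, 0.0]
force: [-0.9, -0.3, 0.2]
grip_width: 50.3
gripper_force: 0.6
```

Run:
```python
from h import *
st(); dishes()
```

```text
t 19.95 p [558.5 105.6  76.2] a -1.868 z [ 0.  0. -1.] F [-0.9 -0.3  0.2] M [-0.01  0.14  0.02] w 50.3 q [ 0.19  0.45 -0.42  0.7   0.   -0.11]
scene
 (470.1, -244.5, 48.0, array([94., 93.], dtype=float32))
 (482.1, -74.6, 48.1, array([94., 95.], dtype=float32))
```

Dish B is about 1 mm short of the rail. Retreat and set up for C (mark 2).

Call:
{"fn": "drive_tool", "kwargs": {"plan": [[2, 0, 0, 0, 0, 0], [6, 0, 0, 0, 0, 0], [8, 0, -4, 0, 0, 0], [8, 0, -8, 0, 0, 0], [8, 0, -8, 0, 0, 0]]}}

```text
time: 20.62
eef_pos: [484.5, 82.5, 159.4]
ee_rot: [-0.464, 3.1, 0.0]
force: [0.4, -0.2, 0.0]
grip_width: 49.7
gripper_force: 0.0
```

Run:
```python
from h import *
st(); dishes(); push((482.2,-71.7),(606.5,19),z=140,off=49)
```

```text
t 20.62 p [484.5  82.5 159.4] a -1.868 z [ 0.007  0.001 -1.   ] F [ 0.4 -0.2  0. ] M [ 0.03 -0.02 -0.  ] w 49.7 q [ 0.17  0.22 -0.52  0.82  0.   -0.13]
scene
 (469.9, -244.2, 47.7, array([94., 93.], dtype=float32))
 (482.6, -74.1, 48.0, array([94., 95.], dtype=float32))
a -2.201 start [ 417.6 -118.9] end [566.9  -9.9] travel 184.9 contact after 31
shift cm [ 12.2  -17.31   1.73] turn deg [ -0.1   0.2 -19.1] steps 3.4
```

Call:
{"fn": "drive_tool", "kwargs": {"plan": [[3, -4.3, 0, 0, 0, -7], [6, -8.6, 0, 0, 0, -14], [9, -13, 1, 0, 0, -19], [12.2, -17.3, 1.7, 0, 0, -19], [12.2, -17.3, 1.7, 0, 0, -19]]}}

```text
time: 21.3
eef_pos: [413.8, -121.4, 137.5]
ee_rot: [0.962, -2.988, -0.002]
force: [0.3, -0.3, -0.5]
grip_width: 50.4
gripper_force: 0.0
```

Run:
```python
from h import *
st();  tgt([417.6,-118.9,75],-2.201)
```

```text
t 21.3 p [ 413.8 -121.4  137.5] a -2.194 z [-0.003  0.    -1.   ] F [ 0.3 -0.3 -0.5] M [-0.03 -0.04 -0.01] w 50.4 q [-0.28  0.15 -0.67  0.75 -0.   -0.91]
shift cm [-0.47 -0.04  6.24] turn deg [ 0.1 -0.1 -0.4] steps 1.0
```

Call:
{"fn": "drive_tool", "kwargs": {"plan": [[-0.5, 0, 2, 0, 0, -0.4], [-0.5, 0, 4, 0, 0, -0.4], [-0.5, 0, 6.2, 0, 0, -0.4], [-0.5, 0, 6.2, 0, 0, -0.4], [-2, 0, 6.2, 0, 0, -0.4]]}}

```text
time: 21.92
eef_pos: [432.1, -106.7, 77.2]
ee_rot: [0.981, -2.984, -0.001]
force: [0.2, 0.6, 0.5]
grip_width: 50.4
gripper_force: 0.0
```

Call:
{"fn": "drive_tool", "kwargs": {"plan": [[-0.5, 0, 0, 0, 0, 0], [-1, 0, 0, 0, 0, 0], [-1.5, 0, 0, 0, 0, 0], [-2, 0, 0, 0, 0, 0], [-2.5, 0, 0, 0, 0, 0]]}}

```text
time: 22.55
eef_pos: [452.3, -92.4, 77.2]
ee_rot: [0.982, -2.984, 0.0]
force: [-1.4, -0.3, 1.1]
grip_width: 50.1
gripper_force: 0.9
```

Call:
{"fn": "drive_tool", "kwargs": {"plan": [[-0.8, 0, 0, 0, 0, 0], [-1.6, 0, 0, 0, 0, 0], [-2.4, 0, 0, 0, 0, 0], [-3.2, 0, 0, 0, 0, 0], [-4, 0, 0, 0, 0, 0]]}}

```text
time: 23.18
eef_pos: [484.9, -68.3, 77.1]
ee_rot: [0.982, -2.984, -0.0]
force: [-1.8, -0.4, 1.7]
grip_width: 50.3
gripper_force: 0.9
```

Call:
{"fn": "drive_tool", "kwargs": {"plan": [[-0.8, 0, 0, 0, 0, 0], [-1.6, 0, 0, 0, 0, 0], [-2.4, 0, 0, 0, 0, 0], [-3.2, 0, 0, 0, 0, 0], [-4, 0, 0, 0, 0, 0]]}}

```text
time: 23.8
eef_pos: [517.1, -44.6, 77.2]
ee_rot: [-0.982, 2.984, 0.0]
force: [-1.4, -0.5, 1.3]
grip_width: 50.0
gripper_force: 0.9
```

Run:
```python
from h import *
st(); dishes(); tgt([566.9,-9.9,75],-2.201)
```

```text
t 23.8 p [517.1 -44.6  77.2] a -2.207 z [-0.  0. -1.] F [-1.4 -0.5  1.3] M [-0.17  0.24 -0.03] w 50.0 q [-0.09  0.37 -0.54  0.66  0.   -0.72]
scene
 (470.1, -244.5, 48.0, array([94., 93.], dtype=float32))
 (557.8, -18.6, 47.9, array([86., 96.], dtype=float32))
shift cm [-5.96 -0.15  0.24] turn deg [-0.   0.1  0.4] steps 1.0
```

Call:
{"fn": "drive_tool", "kwargs": {"plan": [[-0.8, 0, 0.1, 0, 0, 0], [-1.6, 0, 0.1, 0, 0, 0], [-2.4, 0, 0.1, 0, 0, 0], [-3.2, -0.1, 0.1, 0, 0, 0], [-4, -0.1, 0.1, 0, 0, 0]]}}

```text
time: 24.48
eef_pos: [550.0, -21.7, 76.1]
ee_rot: [-0.982, 2.984, 0.0]
force: [-0.2, -0.8, 0.8]
grip_width: 50.4
gripper_force: 0.8
```

Call:
{"fn": "drive_tool", "kwargs": {"plan": [[-0.7, 0, 0, 0, 0, 0], [-1.2, 0, 0, 0, 0, 0], [-1.6, 0, 0, 0, 0, 0], [-1.8, 0, 0, 0, 0, 0], [-1.9, 0, 0, 0, 0, 0]]}}

```text
time: 25.1
eef_pos: [564.6, -10.7, 76.1]
ee_rot: [0.982, -2.984, -0.0]
force: [-1.4, -0.0, 1.5]
grip_width: 50.1
gripper_force: 0.8
```

Run:
```python
from h import *
st(); dishes(); tgt([566.9,-9.9,75],-2.201)
```

```text
t 25.1 p [564.6 -10.7  76.1] a -2.207 z [-0. -0. -1.] F [-1.4 -0.   1.5] M [-0.17  0.19  0.02] w 50.1 q [-0.02  0.44 -0.43  0.7  -0.   -0.65]
scene
 (470.1, -244.5, 48.0, array([94., 93.], dtype=float32))
 (603.5, 14.7, 48.0, array([65., 95.], dtype=float32))
shift cm [-0.22 -0.07  0.11] turn deg [ 0.  -0.   0.3] steps 0.0
```

Call:
{"fn": "drive_tool", "kwargs": {"plan": [[-0.1, 0, 0, 0, 0, 0], [-0.2, 0, 0, 0, 0, 0], [-0.2, 0, 0, 0, 0, 0], [2, 0, 0, 0, 0, 0], [6, 0, 0, 0, 0, 0]]}}

```text
time: 25.78
eef_pos: [517.4, -46.2, 76.4]
ee_rot: [-0.984, 2.981, -0.001]
force: [-1.1, -1.1, -0.1]
grip_width: 50.5
gripper_force: 0.0
```

Call:
{"fn": "drive_tool", "kwargs": {"plan": [[2, 0, -2, 0, 0, 0], [2, 0, -6, 0, 0, 0], [2, 0, -8, 0, 0, 0], [2, 0, -8, 0, 0, 0], [2, 0, -8, 0, 0, 0]]}}

```text
time: 26.4
eef_pos: [500.0, -58.1, 155.4]
ee_rot: [0.982, -2.984, -0.001]
force: [0.4, -0.8, -0.5]
grip_width: 50.5
gripper_force: 0.0
```

Run:
```python
from h import *
st(); dishes(); push((470.2,-241.3),(606.5,-81),z=140,off=49)
```

```text
t 26.4 p [500.  -58.1 155.4] a -2.207 z [-0.001  0.    -1.   ] F [ 0.4 -0.8 -0.5] M [-0.    0.02  0.02] w 50.5 q [-0.12  0.25 -0.5   0.83  0.   -0.75]
scene
 (470.1, -244.5, 48.0, array([94., 93.], dtype=float32))
a -2.437 start [ 418.4 -302.2] end [ 574.8 -118.3] travel 241.4 contact after 31
shift cm [ 21.05 -14.82   1.52] turn deg [  0.1  -0.1 -13.2] steps 4.1
```

Call:
{"fn": "drive_tool", "kwargs": {"plan": [[4.3, -3, 0, 0, 0, -3], [8.6, -6, 0, 0, 0, -6], [13, -9, 0.5, 0, 0, -10], [17, -12, 1, 0, 0, -13.2], [21, -14.8, 1.5, 0, 0, -13.2]]}}

```text
time: 27.08
eef_pos: [418.2, -303.1, 139.8]
ee_rot: [1.319, -2.851, -0.002]
force: [1.1, -0.7, 1.2]
grip_width: 50.4
gripper_force: 0.0
```

Run:
```python
from h import *
shot("wrist"); st();  tgt([418.4,-302.2,75],-2.437)
```

```text
t 27.12 p [ 416.6 -307.7  139.4] a -2.433 z [-0.003 -0.003 -1.   ] F [-1.  -4.2  0.2] M [-0.33  0.08 -0.01] w 50.2 q [-0.63  0.29 -0.48  0.8  -0.   -1.5 ]
shift cm [-0.57  0.22  6.44] turn deg [ 0.  -0.2 -0.2] steps 1.0
```

Call:
{"fn": "drive_tool", "kwargs": {"plan": [[-0.3, 0.1, 2, 0, 0, -0.2], [-0.3, 0.1, 4, 0, 0, -0.2], [-0.3, 0.1, 6.3, 0, 0, -0.2], [-0.3, 0.1, 6.3, 0, 0, -0.2], [-1.5, 0.1, 6.3, 0, 0, -0.2]]}}

```text
time: 27.75
eef_pos: [428.2, -289.8, 78.1]
ee_rot: [1.322, -2.85, -0.001]
force: [0.5, -0.4, 0.3]
grip_width: 50.4
gripper_force: 0.0
```

Call:
{"fn": "drive_tool", "kwargs": {"plan": [[-0.5, 0, 0, 0, 0, 0], [-1, 0, 0, 0, 0, 0], [-1.5, 0, 0, 0, 0, 0], [-2, 0, 0, 0, 0, 0], [-2.5, 0, 0, 0, 0, 0]]}}

```text
time: 28.38
eef_pos: [444.5, -270.8, 78.3]
ee_rot: [1.323, -2.849, 0.001]
force: [-1.4, -0.6, 1.5]
grip_width: 50.1
gripper_force: 0.7
```

Call:
{"fn": "drive_tool", "kwargs": {"plan": [[-0.8, 0, 0, 0, 0, 0], [-1.6, 0, 0, 0, 0, 0], [-2.4, 0, 0, 0, 0, 0], [-3.2, 0, 0, 0, 0, 0], [-4, 0, 0, 0, 0, 0]]}}

```text
time: 29.0
eef_pos: [470.5, -239.8, 78.2]
ee_rot: [1.324, -2.849, -0.0]
force: [-1.4, -0.4, 1.4]
grip_width: 50.2
gripper_force: 0.8
```

Call:
{"fn": "drive_tool", "kwargs": {"plan": [[-0.8, 0, 0, 0, 0, 0], [-1.6, 0, 0, 0, 0, 0], [-2.4, 0, 0, 0, 0, 0], [-3.2, 0, 0, 0, 0, 0], [-4, 0, 0, 0, 0, 0]]}}

```text
time: 29.62
eef_pos: [496.3, -209.3, 78.1]
ee_rot: [-1.324, 2.849, 0.0]
force: [-0.4, -0.8, 1.6]
grip_width: 50.5
gripper_force: 0.8
```

Run:
```python
from h import *
st(); dishes(); tgt([574.8,-118.3,75],-2.437)
```

```text
t 29.62 p [ 496.3 -209.3   78.1] a -2.441 z [-0.  0. -1.] F [-0.4 -0.8  1.6] M [-0.29  0.23 -0.  ] w 50.5 q [-0.4   0.4  -0.49  0.68  0.   -1.27]
scene
 (526.6, -180.4, 53.0, array([ 83., 102.], dtype=float32))
shift cm [-11.93  -0.14   0.33] turn deg [0.  0.1 0.3] steps 1.9
```

Call:
{"fn": "drive_tool", "kwargs": {"plan": [[-0.8, 0, 0.1, 0, 0, 0], [-1.6, 0, 0.2, 0, 0, 0], [-2.4, 0, 0.2, 0, 0, 0], [-3.2, 0, 0.2, 0, 0, 0], [-4, 0, 0.2, 0, 0, 0]]}}

```text
time: 30.3
eef_pos: [522.1, -178.6, 76.1]
ee_rot: [-1.324, 2.849, 0.0]
force: [-0.5, -1.1, -0.4]
grip_width: 50.0
gripper_force: 0.8
```

Call:
{"fn": "drive_tool", "kwargs": {"plan": [[-0.8, 0, 0, 0, 0, 0], [-1.6, 0, 0, 0, 0, 0], [-2.4, 0, 0, 0, 0, 0], [-3.2, 0, 0, 0, 0, 0], [-4, 0, 0, 0, 0, 0]]}}

```text
time: 30.92
eef_pos: [547.9, -148.1, 76.1]
ee_rot: [-1.324, 2.849, 0.0]
force: [-0.4, -1.0, 0.8]
grip_width: 50.3
gripper_force: 0.7
```

Call:
{"fn": "drive_tool", "kwargs": {"plan": [[-0.8, 0, 0, 0, 0, 0], [-1.5, 0, 0, 0, 0, 0], [-2.1, 0, 0, 0, 0, 0], [-2.6, 0, 0, 0, 0, 0], [-3, 0, 0, 0, 0, 0]]}}

```text
time: 31.55
eef_pos: [567.1, -125.4, 76.1]
ee_rot: [1.324, -2.849, -0.0]
force: [-0.5, -1.4, 1.3]
grip_width: 49.9
gripper_force: 0.7
```

Run:
```python
from h import *
st(); dishes(); tgt([574.8,-118.3,75],-2.437)
```

```text
t 31.55 p [ 567.1 -125.4   76.1] a -2.441 z [-0.  0. -1.] F [-0.5 -1.4  1.3] M [-0.16  0.14  0.04] w 49.9 q [-0.22  0.47 -0.39  0.72 -0.   -1.09]
scene
 (601.4, -89.9, 47.1, array([63., 91.], dtype=float32))
shift cm [-1.   -0.13  0.12] turn deg [-0.   0.   0.2] steps 0.2
```

Call:
{"fn": "drive_tool", "kwargs": {"plan": [[-0.3, 0, 0, 0, 0, 0], [-0.6, 0, 0, 0, 0, 0], [-0.8, -0.1, 0, 0, 0, 0], [-0.9, -0.1, 0, 0, 0, 0], [-1, -0.1, 0, 0, 0, 0]]}}

```text
time: 32.22
eef_pos: [574.1, -118.6, 76.1]
ee_rot: [1.324, -2.849, 0.0]
force: [-1.0, -0.9, 0.6]
grip_width: 50.2
gripper_force: 0.7
```

Run:
```python
from h import *
st(); dishes(); tgt([574.8,-118.3,75],-2.437)
```

```text
t 32.23 p [ 574.1 -118.6   76.1] a -2.441 z [-0. -0. -1.] F [-1.  -0.9  0.6] M [-0.11  0.17  0.05] w 50.2 q [-0.2   0.47 -0.37  0.72 -0.   -1.07]
scene
shift cm [-0.05 -0.03  0.11] turn deg [-0.   0.   0.2] steps 0.0
```

Call:
{"fn": "drive_tool", "kwargs": {"plan": [[2, 0, 0, 0, 0, 0], [6, 0, 0, 0, 0, 0], [6, 0, -6, 0, 0, 0], [6, 0, -12, 0, 0, 0], [6, 0, -18, 0, 0, 0]]}}

```text
time: 32.9
eef_pos: [534.2, -165.4, 257.9]
ee_rot: [1.322, -2.85, -0.0]
force: [0.9, -0.6, 0.1]
grip_width: 50.4
gripper_force: 0.0
```

Run:
```python
from h import *
st(); dishes(); tgt([590,-20,400],-3.1)
```

```text
t 32.9 p [ 534.2 -165.4  257.9] a -2.44 z [-0.  0. -1.] F [ 0.9 -0.6  0.1] M [-0.01 -0.1  -0.03] w 50.4 q [-0.3   0.26 -0.23  1.09 -0.   -1.17]
scene
shift cm [-14.62   5.3  -13.34] turn deg [ -0.6   0.  -37.8] steps 3.3
```

Call:
{"fn": "drive_tool", "kwargs": {"plan": [[-3.6, 1.3, -3.3, 0, 0, -9.5], [-7.2, 2.6, -6.6, 0, 0, -19], [-11, 4, -10, 0, 0, -28.5], [-14.6, 5.3, -13.3, 0, 0, -37.8], [-14.6, 5.3, -13.3, 0, 0, -37.8]]}}

```text
time: 33.58
eef_pos: [590.3, -17.5, 391.4]
ee_rot: [-2.176, 2.261, -0.005]
force: [0.7, -1.0, -0.2]
grip_width: 50.0
gripper_force: 0.0
```

Run:
```python
from h import *
shot("scene");shot("scene");shot("scene");st(); shot("wrist","w3")
```

```text
t 33.73 p [588.3 -19.7 388. ] a -3.099 z [-0.002 -0.    -1.   ] F [-0.7 -0.8 -0.9] M [0.06 0.01 0.  ] w 50.5 q [-0.03  0.28  0.09  1.39 -0.   -1.56]
```

View pics/w3.png

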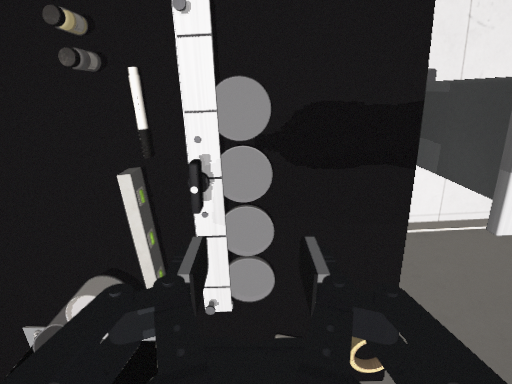

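The wrist view shows four dishes against the rail at (240,108), (244,174), (247,231) and (249,279). The mark lines are at rows 36, 110, 177, 236 and 287, so marks 3, 2, 1 and 0 are occupied. Measuring the offsets next.

```bash
cat > chk.py <<'E'
from h import *
from scipy.optimize import least_squares
st(); im,d,c=shot("wrist"); g=im.astype(int).mean(2)
for (u0,v0,vm,rr) in [(240,108,110,32),(244,174,177,29),(247,231,236,26),(249,279,287,24)]:
    E=[]
    for th in np.radians(np.arange(-75,76,5)):
        L=[(u0+k*np.cos(th),v0+k*np.sin(th)) for k in np.arange(rr-10,rr+9,.5)]
        s=np.array([g[int(round(v)),int(round(u))] for u,v in L]); k=np.argmax(s[:-2]-s[2:])
        if (s[:-2]-s[2:])[k]>35: E.append(onz(c,*L[k+1],15)[:2])
    E=np.array(E); f=lambda q:np.hypot(E[:,0]-q[0],E[:,1]-q[1])-46
    q=least_squares(f,E.mean(0)+[40,0],loss="soft_l1").x
    # mark row at bar: darkest in the bar columns
    P=[]
    for off in (646,655):
        best=min(((g[v,int(round(proj(c,onz(c,200,v,29)*[0,1,1]+[off,0,0])[0]))],v) for v in range(vm-6,vm+7))); P.append(onz(c,*[proj(c,onz(c,200,best[1],29)*[0,1,1]+[off,0,0])[0],best[1]],29)[1])
    v=vm; row=g[v+12,180:240] if vm!=177 else g[v+20,180:240]
    k=np.where(row>150)[0]; vv=v+12 if vm!=177 else v+20
    print("dish",np.round(q,1),len(E),"rms",round(float(np.sqrt(np.mean(f(q)**2))),2),"mark y",np.round(P,1),"bar front x",round(float(onz(c,180+k[-1]+.5,vv,29)[0]),1) if len(k) else None)
E
python3 chk.py
```

```text
t 33.77 p [588.2 -19.9 387.7] a -3.098 z [-0.002 -0.    -1.   ] F [ 0.1  0.3 -0.1] M [ 0.02 -0.01  0.01] w 50.1 q [-0.03  0.28  0.09  1.39 -0.   -1.56]
dish [605.6 -81.2] 31 rms 0.52 mark y [-81.  -81.5] bar front x 637.4
dish [605.9  19.6] 31 rms 0.78 mark y [19.1 18.7] bar front x 638.9
dish [605.3 119.5] 31 rms 0.68 mark y [118.7 118.3] bar front x 639.2
dish [605.3 217.1] 31 rms 0.73 mark y [219.4 219. ] bar front x 639.7
```

Run:
```python
from h import *
im,d,c=shot("wrist")
P=np.array([ondepth(c,d,u,v) for v in range(140,240) for u in range(170,240) if d[v,u]>0]); k=(P[:,2]>76)&(P[:,2]<92)
print(cv2.minAreaRect(P[k][:,:2].astype(np.float32)),k.sum())
tgt([671.2,19.3,180],-3.1)
```

```text
((670.0514526367188, 17.681556701660156), (72.7975082397461, 14.318402290344238), 87.4964370727539) 550
shift cm [-4.28 -8.16 20.77] turn deg [ 0.1 -0.  -0.1] steps 3.6
```

Call:
{"fn": "drive_tool", "kwargs": {"plan": [[-1, -2, 4.5, 0, 0, 0], [-2, -4, 9, 0, 0, 0], [-3.2, -6, 14, 0, 0, 0], [-4.3, -8.2, 18, 0, 0, 0], [-4.3, -8.2, 20, 0, 0, 0]]}}

```text
time: 34.5
eef_pos: [672.0, 20.6, 185.0]
ee_rot: [2.172, -2.265, -0.005]
force: [-1.2, -0.8, 0.0]
grip_width: 50.3
gripper_force: 0.0
```

Run:
```python
from h import *
shot("wrist");shot("wrist");st(); tgt([671,19.2,132.5],-3.098)
```

```text
t 34.6 p [670.5  20.1 185. ] a -3.099 z [-0.007 -0.    -1.   ] F [-0.2  0.4  0.9] M [ 0.01  0.01 -0.05] w 50.4 q [ 0.03  0.51 -0.03  1.04 -0.   -1.5 ]
shift cm [ 0.08 -0.09  5.25] turn deg [ 0.4 -0.   0.1] steps 0.8
```

Call:
{"fn": "drive_tool", "kwargs": {"plan": [[0.1, -0.1, 2, 0, 0, 0], [0.1, -0.1, 4, 0, 0, 0], [0.1, -0.1, 5.2, 0, 0, 0], [0.1, -0.1, 5.2, 0, 0, 0], [0.1, -0.1, 5.2, 0, 0, 0]]}}

```text
time: 35.22
eef_pos: [674.3, 19.7, 138.3]
ee_rot: [-2.174, 2.266, -0.001]
force: [-0.2, 0.3, 0.8]
grip_width: 50.1
gripper_force: 0.0
```

Call:
{"fn": "drive_tool", "kwargs": {"plan": [[0, 0, 0, 0, 0, 0], [0, 0, 0, 0, 0, 0], [0, 0, 0, 0, 0, 0], [0, 0, 0, 0, 0, 0], [0, 0, 0, 0, 0, 0]], "gripper": 255, "squeeze": 40}}

```text
time: 35.85
eef_pos: [671.0, 20.0, 137.8]
ee_rot: [2.173, -2.264, -0.006]
force: [-10.6, -1.0, 9.5]
grip_width: 13.1
gripper_force: 42.0
```

Call:
{"fn": "drive_tool", "kwargs": {"plan": [[0, 0, 0, 0, 0, 5], [0, 0, 0, 0, 0, 10], [0, 0, 0, 0, 0, 15], [0, 0, 0, 0, 0, 20], [0, 0, 0, 0, 0, 25]]}}

```text
time: 36.48
eef_pos: [671.6, 19.9, 137.9]
ee_rot: [1.628, -2.683, -0.003]
force: [-9.8, -0.6, 8.7]
grip_width: 13.3
gripper_force: 41.8
```

Run:
```python
from h import *
st()
```

```text
t 36.48 p [671.6  19.9 137.9] a -2.662 z [-0.004 -0.    -1.   ] F [-9.8 -0.6  8.7] M [-0.07  1.82  0.08] w 13.3 q [ 0.03  0.55 -0.08  0.94  0.   -1.06]
```

Call:
{"fn": "drive_tool", "kwargs": {"plan": [[0, 0, 0, 0, 0, 3], [0, 0, 0, 0, 0, 6], [0, 0, 0, 0, 0, 9], [0, 0, 0, 0, 0, 12], [0, 0, 0, 0, 0, 12]]}}

```text
time: 37.1
eef_pos: [671.8, 19.7, 137.8]
ee_rot: [1.341, -2.837, -0.002]
force: [-7.9, -1.1, 8.6]
grip_width: 13.2
gripper_force: 41.8
```

Run:
```python
from h import *
st()
```

```text
t 37.1 p [671.8  19.7 137.8] a -2.454 z [-0.003 -0.    -1.   ] F [-7.9 -1.1  8.6] M [-0.11  1.71 -0.16] w 13.2 q [ 0.03  0.55 -0.08  0.94 -0.   -0.85]
```

Call:
{"fn": "drive_tool", "kwargs": {"plan": [[0, 0, 0, 0, 0, 2], [0, 0, 0, 0, 0, 4], [0, 0, 0, 0, 0, 6], [0, 0, 0, 0, 0, 8], [0, 0, 0, 0, 0, 8]]}}

```text
time: 37.72
eef_pos: [672.0, 19.6, 137.8]
ee_rot: [1.141, -2.924, -0.001]
force: [-7.6, -1.5, 7.6]
grip_width: 12.9
gripper_force: 41.7
```

Run:
```python
from h import *
st()
```

```text
t 37.73 p [672.   19.6 137.8] a -2.315 z [-0.003 -0.001 -1.   ] F [-7.6 -1.5  7.6] M [-0.2   1.59  0.05] w 12.9 q [ 0.03  0.55 -0.08  0.94 -0.   -0.71]
```

Call:
{"fn": "drive_tool", "kwargs": {"plan": [[0, 0, 0, 0, 0, 2], [0, 0, 0, 0, 0, 4], [0, 0, 0, 0, 0, 6], [0, 0, 0, 0, 0, 8], [0, 0, 0, 0, 0, 10]]}}

```text
time: 38.35
eef_pos: [672.1, 19.4, 137.8]
ee_rot: [0.881, -3.012, 0.0]
force: [-7.3, -2.4, 7.3]
grip_width: 13.2
gripper_force: 41.6
```

Run:
```python
from h import *
o=st(); print(np.round(o["tau"],3)); shot("wrist","w4"); shot("side","s4")
```

```text
t 38.35 p [672.1  19.4 137.8] a -2.14 z [-0.003 -0.001 -1.   ] F [-7.3 -2.4  7.3] M [-0.39  1.5   0.23] w 13.2 q [ 0.03  0.55 -0.08  0.94 -0.   -0.54]
[ 8.9300e-01 -6.1126e+01  3.2694e+01 -3.2760e+00  4.9100e-01 -4.3000e-02]
```

View pics/w4.png

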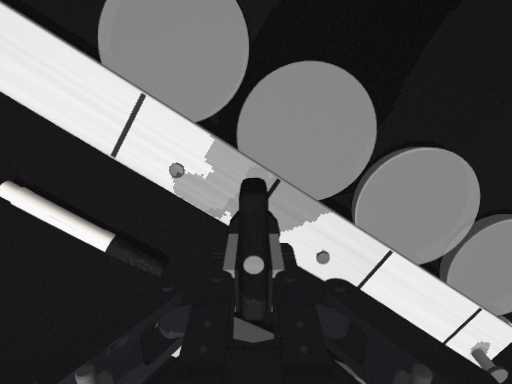

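The handle is gripped square and still aligned with the tool. The bar covers the dish rims. Checking the bar's height relative to the dish tops.

Run:
```python
from h import *
im,d,c=shot("wrist")
def z(u0,u1,v0,v1,lo=0,hi=255):
    P=[ondepth(c,d,u,v)[2] for v in range(v0,v1) for u in range(u0,u1) if d[v,u]>0 and lo<=im[v,u].mean()<=hi]; return round(float(np.median(P)),2),len(P)
print("bar",z(60,110,60,90,200),z(385,410,275,295,200),"dish",z(130,220,20,80,90,175),z(270,350,90,160,90,175),z(380,450,170,230,90,175))
im2,d2,c2=shot("side")
```

```text
bar (23.48, 1384) (23.4, 497) dish (15.52, 5380) (15.48, 5577) (15.47, 4187)
```

The bar top is 8.0 mm above the dish tops, so it rests on the dishes while the handle sits about 0.25 rad further on, meaning the clutch has slipped. Releasing.

Call:
{"fn": "drive_tool", "kwargs": {"plan": [[0, 0, 0, 0, 0, 0], [0, 0, 0, 0, 0, 0], [0, 0, 0, 0, 0, 0], [0, 0, -4, 0, 0, 0], [0, 0, -9, 0, 0, 0]], "gripper": 105}}

```text
time: 39.17
eef_pos: [672.9, 19.9, 226.6]
ee_rot: [0.882, -3.012, -0.001]
force: [1.6, 1.2, 0.8]
grip_width: 50.3
gripper_force: 0.0
```

Run:
```python
from h import *
st(); tgt([588,-20,388],-3.098)
```

```text
t 39.17 p [672.9  19.9 226.6] a -2.141 z [-0.003 -0.    -1.   ] F [1.6 1.2 0.8] M [-0.02 -0.09  0.02] w 50.3 q [ 0.03  0.49  0.03  1.12  0.   -0.54]
shift cm [  9.34   1.25 -16.11] turn deg [  0.2  -0.1 -54.9] steps 3.0
```

Call:
{"fn": "drive_tool", "kwargs": {"plan": [[1.8, 0.2, -3.2, 0, 0, -10], [3.6, 0.5, -6.4, 0, 0, -20], [5.4, 0.7, -9.6, 0, 0, -30], [7.3, 1, -12.8, 0, 0, -40], [9.3, 1.2, -16, 0, 0, -50]]}}

```text
time: 39.8
eef_pos: [588.4, -20.4, 388.2]
ee_rot: [-2.081, 2.353, -0.0]
force: [-0.1, 0.1, 0.0]
grip_width: 50.2
gripper_force: 0.0
```

Call:
{"fn": "drive_tool", "kwargs": {"plan": [[0, 0, 0, 0, 0, -5], [0, 0, 0, 0, 0, -5], [0, 0, 0, 0, 0, -5], [0, 0, 0, 0, 0, -5], [0, 0, 0, 0, 0, -5]]}}

```text
time: 40.42
eef_pos: [588.9, -20.1, 386.6]
ee_rot: [2.175, -2.267, -0.001]
force: [0.4, -0.8, 0.1]
grip_width: 50.2
gripper_force: 0.0
```

```bash
sed -i 's/,29)/,23)/g' chk.py; python3 chk.py
python3 - <<'E'
from h import *
im,d,c=shot("wrist","w5")
P=np.array([ondepth(c,d,u,v) for v in range(130,250) for u in range(150,260) if d[v,u]>0]); k=(P[:,2]>76)&(P[:,2]<92)
print(cv2.minAreaRect(P[k][:,:2].astype(np.float32)),k.sum())
E
```

```text
t 40.42 p [588.9 -20.1 386.6] a -3.1 z [-0.001  0.    -1.   ] F [ 0.4 -0.8  0.1] M [-0.02 -0.02  0.02] w 50.2 q [-0.03  0.28  0.09  1.38  0.   -1.56]
dish [605.7 -81.4] 31 rms 0.49 mark y [-82.1 -81.1] bar front x 637.9
dish [605.6  19.3] 31 rms 0.43 mark y [10.9  8.9] bar front x 639.1
dish [604.9 119.5] 31 rms 0.82 mark y [119.5 119.1] bar front x 639.1
dish [605.6 217.1] 31 rms 0.97 mark y [219.  218.6] bar front x 639.4
((669.3800048828125, 17.89339828491211), (72.83550262451172, 14.197175025939941), 32.4655647277832) 539
```

View pics/w5.png

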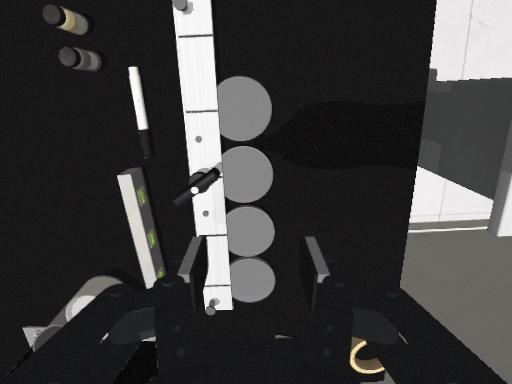

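The four dishes at (240,108) to (250,279) still stand on marks 3 to 0, within about 2.5 mm. The handle is at 1.00 rad (195,185), which puts the clutch slip at about 0.25 rad. Nothing else has moved.

```bash
python3 -c "
from rig import r
print(r.sign_off())"
```

```text
the job is handed in; nothing more can be done
None
```

I raised the clamp bar, pushed all four dishes onto marks 0–3 (within about 2.5 mm), then lowered the bar onto them with about 0.25 rad of clutch slip, and handed the job in; no verdict came back.

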